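# Turn the trolley wheel by its spokes to bring the valve up for pumping

## Robot

A 7-joint arm with a two-finger parallel gripper is mounted at the origin on a cart in front of the work surface, level with it; the furniture and walls round the work are solid. World frame = base frame: x ahead of the robot, y to its left, z up, the work surface at z = 0. Lengths are in m, angles in rad, forces in N, time in s.
With the tool pointing down it reaches from about 0.4 to 0.85 m from the base axis. Payload 4.5 kg.
Tool frame: the origin (TCP) lies midway between the tips of the shut fingers; the grasp point (between the pads) lies 19 mm behind it; y points along the fingers, z is the direction in which the jaws open and shut, and the axes are right-handed (so a half turn about y gives the same grasp; the last joint's range is limited). The gripper opens to 88 mm and grips with 3 to 60 N. Pads are 18 mm wide; open, the fingers measure 123 mm over their backs; the gripper's body (75 mm by 187 mm) begins 45 mm behind the grasp point.
Start: joints at [-1.278, 0.689, -0.195, 1.565, 0.157, 0.902, -0.215], TCP at [0.16, 0.604, 0.239] pointing down, gripper open.
Joint ranges: [-3.01, 3.01], [-0.46, 2.08], [-1.47, 1.51], [0.13, 2.56], [-1, 4.14], [0.04, 2.09], [-2.66, 2.66]. Speed limits (rad/s): [2.57, 2.57, 3.14, 3.14, 3.14, 3.14, 3.14].

## Interface

Orientations are given as a unit quaternion [x, y, z, w].
In Python, from plant import r, snapshot, get_calibration, job, boxes_of gives the robot as it stands. The module is installed in compiled form; this text tells all that it offers.
- The arm moves only by the shell command python3 -m handwheel 'ROWS' [OPENING] [FORCE]. ROWS is JSON, a list that holds one entry, the list of rows, each a list of 6 numbers: the shift along the tool's x, y, z as a fraction of full scale, then the turn, a rotation vector about the tool's x, y, z as a fraction of full scale. In form: [[[x, y, z, wx, wy, wz], ...]]. A call has 1 to 12 rows; each row is the pose to reach, as a shift and turn from the pose commanded when the call began, along the tool's axes at that moment, turning the shorter way round; what a row does not reach only later rows make up. Full scale, the value 1, is 100 cm for a shift and 180 degrees for a turn. A row lasts 1/12 s, in which the tool goes at most 41.7 mm and 7.16 degrees, less where a joint would pass 70% of its speed; a pose out of reach is approached as far as the arm can. A call with a number of a shift or a turn outside -1 to 1 is refused whole. A call with a gripper value outside its range is refused whole. OPENING is the opening, from -1 (shut) to 1 (fully open), set as the call begins (- or left out, the last holds). The fingers move at their own pace and stop on an object; FORCE is the grip in N (left out, the last holds). Time passes only in rows, so rows that repeat a pose let the fingers close. It gives the time, the measured TCP pose, the force and the opening at its end, in the units of the state.
- r.get_state(): the state, without advancing time (a new reading comes with each control period).
- snapshot(name): name is "scene" or "side" or "wrist"; returns the picture (480x640x3 uint8, red, green, blue); there is no depth.
- get_calibration(name): a dict with "fx", "fy", "cx", "cy" (pixels), "T" (4x4, takes a point from camera to world coordinates). Camera axes: x right, y down, z forward; pixel columns grow to the right and rows downward; lengths in m; the calibration is good to about 2 mm. The wrist camera is an equidistant fisheye: a pixel r from the principal point sees the ray r / f radians off the axis. A picture is of the moment at which its call begins: read the wrist's pose just before it. get_calibration takes no time and is no camera call; for the wrist camera it gives the pose at the moment of the call.
- job.finish_job(): hands the job in, once; it reports no verdict.
Trained networks look in the newest picture that a camera, given by its name, has taken for a name from the list of things; names that differ only in an ending like _2 or _b are one class to them, and where a whole thing is asked for, a point or a joint stands for the part that bears it (a point fixed in the world has none). Each returns a list of dicts, best first, with "confidence" (0 to 1); they miss things now and then, are a little off and sometimes report something else, mostly with a low value. They report only what shows in the picture. A call takes as long as a camera call.
- boxes_of(thing, camera): "bbox" ([left, top, right, bottom] in pixels, round what is visible of it).
The state is a dict: "clock": time; "q": joint angles; "qd": joint speeds; "joint_torque": joint torques, N m; "tool_pos": TCP position; "eef_rot": TCP orientation; "contact_force": force on the tool from outside, world axes, zero at the start; "moment": the same for the moment, N m; "opening": opening from 0.0 (shut) to 1.0 (fully open).
Only numpy, scipy, OpenCV 4.12 (cv2) and the standard library are available. Lean on these libraries where they do the work, as an engineer would, in place of code of your own. Each camera call takes 0.05 s, during which the arm holds its last target. There are 200 camera calls.

## Task

The trolley wheel in the blue stand is to be pumped up: with closed fingertips push its white spokes, one after another, to turn the wheel gently until the yellow-capped valve is at the bottom of the rim with its stem pointing straight up at the hub. Let go of the wheel part-way at least once and take a fresh push on a spoke, and finish clear of it. The tyre has a fresh patch, so keep off the tyre and the valve, and leave the glue bottle, sanding block, tape and cup where they stand.

Things in the scene. Friction and masses are not known exactly. Their poses are not given: they have to be found in the camera images.
- stand: Blue steel wheel stand, fixed to the bench, 362 mm wide, 214 mm deep, 176 mm high: one frame in front of the wheel, a like one behind. Origin on the bench under the middle of the wheel; x points away from the robot along the wheel's axle, y to the left, z up. Nothing of the stand is higher than 176 mm.
- front_bar (a point): Middle of the stand's front bar, which crosses in front of the wheel at hub height (bar 12 mm thick, 22 mm high, 362 mm long, 105 mm in front of the wheel's middle plane), on posts at 172 mm left and right. A nut stands out 11 mm in front of this point. Axes as the stand's.
- wheel: Upright trolley wheel facing the robot. Origin at its centre on the axle, 165 mm above the bench; x runs along the axle, away from the robot, level. z is the way the valve stem points (from valve to hub): done when z is straight up. Turns either way without end on a stiff bearing (0.25 N m, some 4 N on a spoke 65 mm out) and stays where left. Hub radius 24 mm, rim inner radius 92 mm.
- spoke (a point): Point on the centre line of one spoke, 65 mm from the axle (wheel frame x = -46, y = 0, z = +65 mm); axes as the wheel's. Five white round spokes, 12 mm thick, 72 degrees apart, this one along the wheel's +z. All are dished: straight from radius 18 mm, x = -80 mm to radius 98 mm, x = -22 mm (the rim's front edge). Open behind them.
- tyre: Black tyre on the wheel, 288 mm outside diameter, 40 mm wide (x = -20 to +20 mm), radius 104 to 144 mm; same origin and axes as the wheel. Not to be touched.
- valve: Valve: brass stem with a yellow cap, 13 mm thick, in the rim; same origin and axes as the wheel. It lies from z = -94 mm (foot, at the rim) to z = -57 mm (tip of the cap), at x = +8 mm. Not to be touched.
- glue_bottle: White glue bottle, 48 mm across, 129 mm high, standing loose; origin at its foot. Leave alone.
- sand_block: Brown sanding block, 56 x 100 x 29 mm, loose; origin at the middle of its underside. Leave alone.
- tape_1: Roll of tape lying flat, 96 mm across, 25 mm high, loose; origin at the middle of its underside. Leave alone.
- plastic_cup: Light grey plastic cup, 80 mm across, 92 mm high, loose; origin at its foot. Leave alone.

How it is judged:
On the way, in this order (a step that is already met when the one before it is completed fails the run):
1. the fingers push a spoke (contact force between the fingers and wheel above 0.5 N and angle between wheel's own z axis and vertical above 0.3 rad), for 0.1 s.
2. the wheel is let go part-turned (contact force between the fingers and wheel below 0.01 N and angle between wheel's own z axis and vertical between 0.2 and 2.39 rad), for 0.2 s.
3. the fingers push a spoke again (contact force between the fingers and wheel above 0.5 N), for 0.1 s.
At the end, for the whole second after the job is handed in: The valve stem (the wheel's z axis) points straight up within 0.12 rad (7 degrees), the wheel is at rest, and glue bottle, sanding block, tape and cup are within 20 mm of where they stood (angle between wheel's own z axis and vertical below 0.12 rad and angular speed of wheel below 0.05 rad/s and distance of each of glue_bottle, sand_block, tape_1, plastic_cup from where it was at the start of the episode below 0.02 m); the robot touches nothing.
It fails at once if the tyre is touched with more than 1 N (contact force between any of the fingers, the arm and tyre above 1 N).
It fails at once if the valve is touched with more than 1 N (contact force between any of the fingers, the arm and valve above 1 N).
It fails at once if the wheel is forced or squeezed with more than 25 N (contact force between the fingers and wheel above 25 N).
It fails at once if glue bottle, sanding block, tape or cup is moved by more than 20 mm (distance of any of glue_bottle, sand_block, tape_1, plastic_cup from where it was at the start of the episode above 0.02 m).
It fails at once if glue bottle, sanding block, tape or cup is lifted by more than 10 mm (height (world z) of any of glue_bottle, sand_block, tape_1, plastic_cup above 0.01 m).
It also fails if it takes over 58 s, if anything falls off the work surface, if the arm or the gripper's body presses on something with over 40 N, if the wrist force passes 120 N, or if a joint passes its speed limit or range.

## Working session

There is one attempt and no reset: what is moved stays moved. The work goes in short steps, Python scripts to look and compute and a shell command to move; the robot and the scene stay as the last step left them, time stands still between calls to the robot, and variables do not carry over. Pictures are saved under pics/ and viewed, about 8 in all and at most 12, crops included, and the job is handed in when it is done.

```bash
mkdir -p pics; python3 - <<'E'
from plant import *
import cv2,numpy as np
print(r.get_state())
ims=[]
for n in ("scene","side"):
    im=snapshot(n); cv2.imwrite(f"pics/{n}0.png",im[...,::-1])
    c=get_calibration(n); print(n,c)
    for t in ("wheel","valve","stand","glue_bottle","sand_block","tape_1","plastic_cup"):
        print(t,[(np.round(b["bbox"]).tolist(),round(b["confidence"],2)) for b in boxes_of(t,n)[:2]])
E
```

```text
{'clock': 0.0, 'q': array([-1.27820078,  0.69000107, -0.19451204,  1.56636554,  0.15735216,
        0.90248386, -0.2150982 ]), 'qd': array([ 0.00024891, -0.00159274, -0.00051154, -0.00033843,  0.00068095,
        0.00044393, -0.00011527]), 'joint_torque': array([ 5.37148699e-04, -5.27564764e+01, -1.26654413e+00, -1.53436464e+01,
       -5.25180821e-02,  6.24381937e-03,  1.58766684e-04]), 'tool_pos': array([0.15984538, 0.60355135, 0.2378936 ]), 'eef_rot': array([ 0.70185779, -0.09122446,  0.09117736, -0.70054296]), 'contact_force': array([ 0.16472359,  0.24707902, -1.04981398]), 'moment': array([ 0.03342427, -0.04247212,  0.01879811]), 'opening': 0.9977043942904107}
scene {'fx': 464.03601717449385, 'fy': 464.03601717449385, 'cx': 309.9650932842424, 'cy': 240.10957778300008, 'T': array([[ 0.82995941, -0.27509911,  0.48527091,  0.09427178],
       [-0.55780522, -0.41639249,  0.71796284, -0.91807106],
       [ 0.00455222, -0.86656666, -0.49904058,  0.60735043],
       [ 0.        ,  0.        ,  0.        ,  1.        ]])}
wheel [([239.0, 134.0, 336.0, 259.0], 0.77), ([239.0, 135.0, 338.
[... 523 characters left out ...]
154, 'T': array([[ 0.82520617, -0.2012836 ,  0.52774965,  0.08947585],
       [-0.56453022, -0.32443441,  0.75897822, -0.90128894],
       [ 0.01845028, -0.92424414, -0.38135595,  0.48370657],
       [ 0.        ,  0.        ,  0.        ,  1.        ]])}
wheel [([243.0, 126.0, 355.0, 275.0], 0.77)]
valve [([288.0, 155.0, 292.0, 166.0], 0.47)]
stand [([192.0, 121.0, 402.0, 332.0], 0.72), ([188.0, 280.0, 240.0, 314.0], 0.52)]
glue_bottle [([330.0, 288.0, 365.0, 369.0], 0.81), ([187.0, 286.0, 240.0, 312.0], 0.48)]
sand_block [([241.0, 307.0, 306.0, 351.0], 0.9)]
tape_1 [([187.0, 281.0, 240.0, 313.0], 0.69)]
plastic_cup [([359.0, 275.0, 408.0, 346.0], 0.9), ([330.0, 285.0, 366.0, 370.0], 0.63)]
```

View pics/scene0.png

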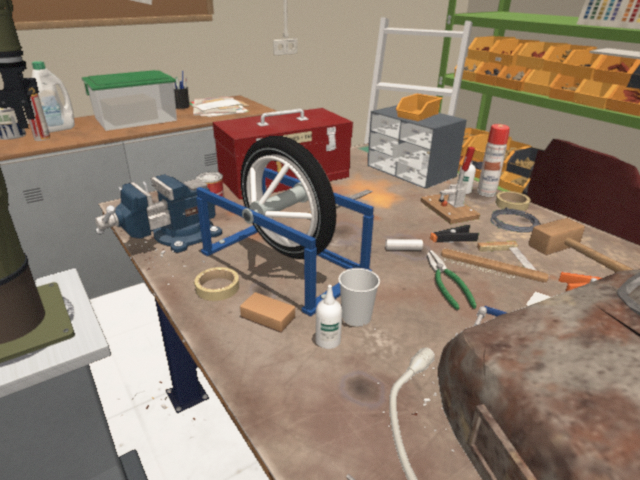

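View pics/side0.png

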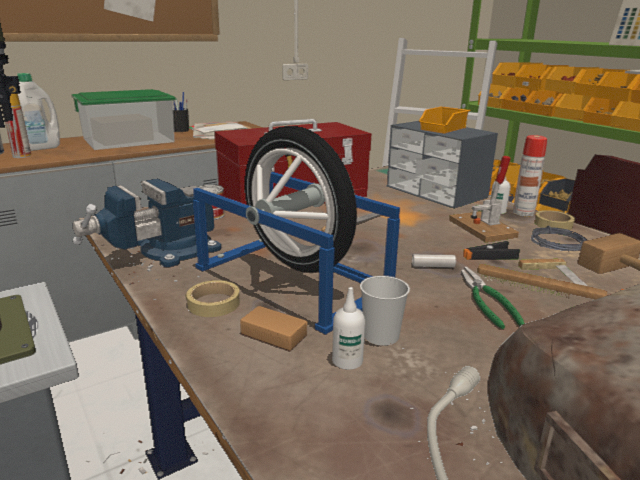

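The scene view shows the wheel at about (288,197) and the front bar running from (200,192) to (312,243). The valve is near the top, at about (279,165). The side view agrees. I'll enlarge both to pick fit points.

```bash
python3 - <<'E'
import cv2,numpy as np
a=cv2.imread("pics/scene0.png")[125:275,190:390]; b=cv2.imread("pics/side0.png")[115:285,180:410]
cv2.imwrite("pics/a.png",cv2.resize(a,(800,600),interpolation=cv2.INTER_CUBIC))
cv2.imwrite("pics/b.png",cv2.resize(b,(800,591),interpolation=cv2.INTER_CUBIC))
E
```

```text
(no output)
```

View pics/a.png

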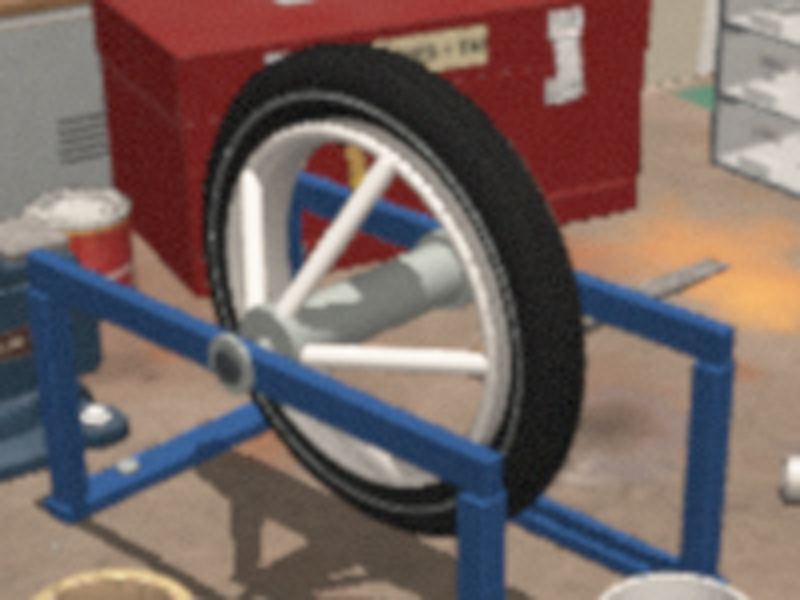

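View pics/b.png

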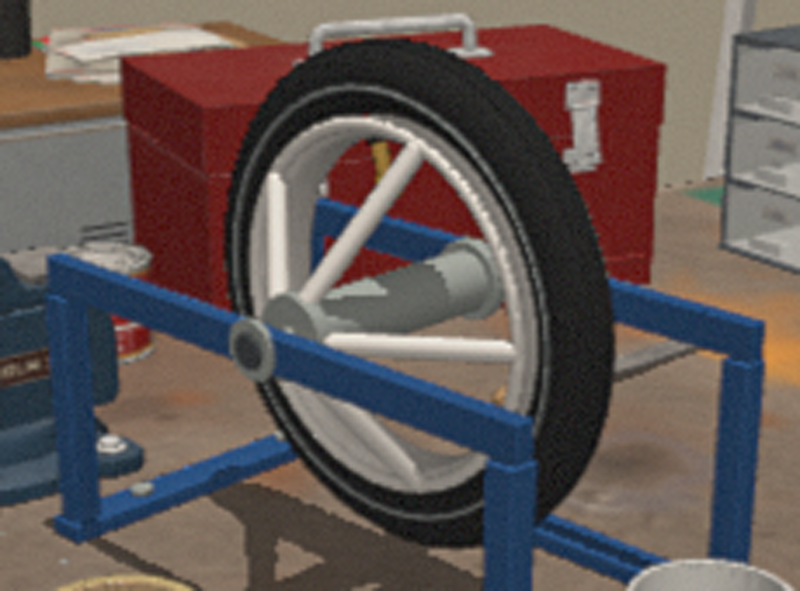

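```bash
cat > fit.py <<'E'
import numpy as np
from scipy.optimize import least_squares
from plant import get_calibration
def proj(c,p):
    T=c["T"]; q=(np.asarray(p)-T[:3,3])@T[:3,:3]
    return np.stack([c["fx"]*q[:,0]/q[:,2]+c["cx"],c["fy"]*q[:,1]/q[:,2]+c["cy"]],1)
def world(v,p):
    X,Y,a=v[:3]; p=np.asarray(p,float); c,s=np.cos(a),np.sin(a)
    return np.stack([X+c*p[:,0]-s*p[:,1],Y+s*p[:,0]+c*p[:,1],p[:,2]],1)
def wh(th,x,rr): # angle th from up toward +y(left)
    th=np.asarray(th); return np.stack([x+0*th,rr*np.sin(th),.165+rr*np.cos(th)],-1)
E
python3 - <<'E'
from fit import *
cs={n:get_calibration(n) for n in("scene","side")}
O={"scene":([190,125],4.0),"side":([180,115],800/230)}
P={"scene":dict(L=(30,255),R=(488,465),N=(232,363),RB=(733,330),s=[(388,160),(250,175),(485,362),(400,478)]),
   "side":dict(L=(48,258),R=(520,430),N=(250,350),RB=(764,324),s=[(415,150),(275,178),(512,350),(412,478)])}
px=lambda n,u:(np.array(u)+.5)/O[n][1]-.5+O[n][0]
def pts(v): 
    sp=wh(v[3]+np.array([0,1,-1,-2])*2*np.pi/5,-.022-.0036,.093)
    return world(v,np.vstack([[-.109,.181,.176],[-.109,-.181,.176],[-.12,0,.165],[.109,-.181,.176],sp]))
obs={n:np.vstack([px(n,P[n][k]) for k in("L","R","N","RB")]+[px(n,P[n]["s"])]) for n in cs}
f=lambda v:np.concatenate([(proj(cs[n],pts(v))-obs[n]).ravel() for n in cs])
for t0 in(-.5,-.1):
    s=least_squares(f,[.6,0,0,t0],loss="soft_l1"); print(s.x,s.cost)
v=s.x; print(np.round(f(v).reshape(2,-1,2),1).tolist())
np.save("v.npy",v)
for k in range(5):
    th=v[3]+(k+.5)*2*np.pi/5
    for n in cs:
        q=proj(cs[n],world(v,wh(np.array([th,th]),.008,np.array([.094,.057])))); print(k,round(np.degrees(th)),n,((q-O[n][0])*O[n][1]).round().tolist())
# ground objects from bbox
for t,h,bb in(("glue",.0645,{"scene":[314,286,340,350],"side":[330,288,365,369]}),("block",.0145,{"scene":[239,293,297,332],"side":[241,307,306,351]}),("tape",.0125,{"scene":[193,269,237,300],"side":[187,281,240,313]}),("cup",.046,{"scene":[335,268,381,329],"side":[359,275,408,346]})):
  for n,b in bb.items():
    c=cs[n];T=c["T"];d=T[:3,:3]@[((b[0]+b[2])/2-c["cx"])/c["fx"],((b[1]+b[3])/2-c["cy"])/c["fy"],1]
    print(t,n,(T[:3,3]+d*(h-T[2,3])/d[2]).round(3))
E
```

```text
[ 0.58138296 -0.10059323  0.235136   -0.297936  ] 46.820450144544495
[ 0.58138296 -0.10059323  0.235136   -0.29793603] 46.82045014459277
[[[0.3, -1.2], [1.4, -0.3], [-2.4, 2.0], [8.1, -3.4], [-0.9, 3.8], [1.6, 3.4], [-2.2, 0.5], [-1.3, -1.9]], [[0.4, -1.3], [0.6, -1.4], [-2.6, 1.2], [8.4, -3.3], [-1.5, 3.2], [1.1, 3.4], [-3.2, 0.3], [0.6, -1.0]]]
0 19 scene [[352.0, 131.0], [369.0, 196.0]]
0 19 side [[377.0, 130.0], [393.0, 196.0]]
1 91 scene [[283.0, 251.0], [325.0, 267.0]]
1 91 side [[303.0, 263.0], [346.0, 276.0]]
2 163 scene [[364.0, 418.0], [376.0, 371.0]]
2 163 side [[383.0, 431.0], [396.0, 380.0]]
3 235 scene [[494.0, 423.0], [455.0, 372.0]]
3 235 side [[517.0, 423.0], [477.0, 372.0]]
4 307 scene [[494.0, 238.0], [453.0, 261.0]]
4 307 side [[520.0, 226.0], [477.0, 255.0]]
glue scene [ 0.49  -0.389  0.064]
glue side [ 0.492 -0.389  0.064]
block scene [ 0.437 -0.261  0.014]
block side [ 0.436 -0.262  0.015]
tape scene [ 0.389 -0.11   0.012]
tape side [ 0.397 -0.106  0.013]
cup scene [ 0.59  -0.357  0.046]
cup side [ 0.593 -0.355  0.046]
```

```bash
cat >> fit.py <<'E'
from scipy.spatial.transform import Rotation as R
from plant import r
def Rt(v,pitch,sgn=1,yaw=0):
    a=v[2]+yaw;p=np.radians(pitch);y=np.array([np.cos(a)*np.cos(p),np.sin(a)*np.cos(p),-np.sin(p)])
    z=sgn*np.array([-np.sin(a),np.cos(a),0]); return R.from_matrix(np.stack([np.cross(y,z),y,z],1))
def plan(targets,Rg,q0=None,p0=None):
    s=r.get_state(); R0=R.from_quat(s["eef_rot"]) if q0 is None else q0
    p=s["tool_pos"] if p0 is None else p0
    rv=(R0.inv()*Rg).as_rotvec()/np.pi
    print("turn deg",round(np.linalg.norm(rv)*180,1))
    for t in targets: print(np.round(np.r_[R0.inv().apply(t-p),rv],3).tolist(), "dist",round(float(np.linalg.norm(t-p)),3))
E
python3 - <<'E'
from fit import *
cs={n:get_calibration(n) for n in("scene","side")}
O={"scene":([190,125],4.0),"side":([180,115],800/230)}
P={"scene":dict(L=(30,255),R=(488,465),N=(232,363),s=[(388,160),(250,175),(485,362),(400,478)]),
   "side":dict(L=(48,258),R=(520,430),N=(250,350),s=[(415,150),(275,178),(512,350),(412,478)])}
px=lambda n,u:(np.array(u)+.5)/O[n][1]-.5+O[n][0]
def pts(v): 
    sp=wh(v[3]+np.array([0,1,-1,-2])*2*np.pi/5,-.022-.0036,.093)
    return world(v,np.vstack([[-.111,.181,.176],[-.111,-.181,.176],[-.122,0,.165],sp]))
obs={n:np.vstack([px(n,P[n][k]) for k in("L","R","N")]+[px(n,P[n]["s"])]) for n in cs}
f=lambda v:np.concatenate([(proj(cs[n],pts(v))-obs[n]).ravel() for n in cs])
s=least_squares(f,[.6,0,.2,-.3],loss="soft_l1"); v=s.x;print(v,s.cost)
print(np.round(f(v).reshape(2,-1,2),1).tolist()); np.save("v.npy",v)
for n in cs: print((proj(cs[n],world(v,wh(np.array([v[3]+np.pi/5]*2),.008,np.array([.094,.057]))))-O[n][0])*O[n][1])
R0=R.from_quat(r.get_state()["eef_rot"]); print(R0.as_matrix().round(2))
w=world(v,[[-.11,-.05,.23]])[0];print(w)
via=np.array([.42,.30,.40]); far=np.array([.38,-.13,.36])
for sg in(1,-1): plan([via,far],Rt(v,40,sg))
E
```

```text
[ 0.58360919 -0.09958304  0.23929744 -0.30194019] 25.753501707052585
[[[0.2, -1.1], [1.8, -0.5], [-2.3, 2.0], [-0.1, 3.5], [2.2, 3.0], [-1.4, 0.2], [-0.8, -2.4]], [[0.3, -1.2], [1.1, -1.6], [-2.4, 1.2], [-0.5, 3.0], [1.9, 3.0], [-2.3, 0.0], [1.2, -1.4]]]
[[354.97769939 129.82359878]
 [371.68697432 194.90700322]]
[[380.01854698 129.33913545]
 [395.51780066 195.26947672]]
[[ 0.97  0.    0.26]
 [-0.26  0.    0.97]
 [-0.   -1.    0.  ]]
[ 0.48859468 -0.17423049  0.23      ]
turn deg 57.1
[0.329, -0.161, -0.228, 0.069, -0.148, -0.272] dist 0.431
[0.401, -0.121, -0.653, 0.069, -0.148, -0.272] dist 0.776
turn deg 154.2
[0.329, -0.161, -0.228, 0.36, 0.772, 0.091] dist 0.431
[0.401, -0.121, -0.653, 0.36, 0.772, 0.091] dist 0.776
```

```bash
python3 -m handwheel '[[[0.33,-0.16,-0.23,0.069,-0.148,-0.272],[0.33,-0.16,-0.23,0.069,-0.148,-0.272],[0.33,-0.16,-0.23,0.069,-0.148,-0.272],[0.33,-0.16,-0.23,0.069,-0.148,-0.272],[0.33,-0.16,-0.23,0.069,-0.148,-0.272],[0.33,-0.16,-0.23,0.069,-0.148,-0.272],[0.33,-0.16,-0.23,0.069,-0.148,-0.272],[0.33,-0.16,-0.23,0.069,-0.148,-0.272],[0.33,-0.16,-0.23,0.069,-0.148,-0.272],[0.33,-0.16,-0.23,0.069,-0.148,-0.272],[0.33,-0.16,-0.23,0.069,-0.148,-0.272],[0.33,-0.16,-0.23,0.069,-0.148,-0.272]]]' -1 40
python3 - <<'E'
from fit import *
cs={n:get_calibration(n) for n in("scene","side")}
O={"scene":([190,125],4.0),"side":([180,115],800/230)}
P={"scene":dict(L=(30,255),R=(488,465),N=(232,363),s=[(388,160),(250,175),(485,362),(400,478)]),
   "side":dict(L=(48,258),R=(520,430),N=(250,350),s=[(415,150),(275,178),(512,350),(412,478)])}
px=lambda n,u:(np.array(u)+.5)/O[n][1]-.5+O[n][0]
def pts(v): 
    sp=wh(v[3]+np.array([0,1,-1,-2])*2*np.pi/5,-.022,.098)
    return world(v,np.vstack([[-.111,.181,.176],[-.111,-.181,.176],[-.116,0,.165],sp]))
obs={n:np.vstack([px(n,P[n][k]) for k in("L","R","N")]+[px(n,P[n]["s"])]) for n in cs}
f=lambda v:np.concatenate([(proj(cs[n],pts(v))-obs[n]).ravel() for n in cs])
s=least_squares(f,[.6,0,.2,-.3],loss="soft_l1"); v=s.x;print(v,s.cost)
print(np.round(f(v).reshape(2,-1,2),1).tolist()); np.save("v.npy",v)
s=r.get_state();print(s["q"].round(2),s["tool_pos"],s["clock"],R.from_quat(s["eef_rot"]).as_matrix().round(2).tolist())
plan([np.array([.38,-.13,.36])],Rt(v,40))
E
```

```text
clock: 1.8
tool_pos: [0.4213, 0.2937, 0.3995]
eef_rot: [-0.601, -0.372, -0.222, 0.671]
contact_force: [0.5, 0.3, 0.0]
opening: 0.114
[ 0.58185306 -0.09794463  0.2396633  -0.30065522] 8.291588041878834
[[[-0.8, -1.2], [0.6, -0.7], [-1.2, 0.9], [0.5, 1.0], [1.1, 0.9], [0.4, 0.1], [-0.1, -1.0]], [[-0.9, -1.3], [-0.4, -1.8], [-1.1, 0.3], [0.2, 0.1], [0.6, 0.8], [-0.2, 0.0], [1.9, 0.4]]]
[-1.43  0.21  0.44  2.4   1.8   0.5  -0.88] [0.42129291 0.29365481 0.39948016] 1.8 [[0.62, 0.75, -0.23], [0.15, 0.18, 0.97], [0.77, -0.64, -0.0]]
turn deg 0.2
[-0.12, -0.081, -0.402, 0.001, -0.001, 0.0] dist 0.427
```

```bash
cat >> fit.py <<'E'
def tip(v,yl,zu,back=0,x=-.028,pitch=40):
    """finger axis crosses x=-46 at (yl left, zu above hub); tip at x; back=retreat along tool"""
    p=np.radians(pitch); z=.165+zu-(x+.046)*np.tan(p)
    return world(v,[[x-back*np.cos(p),yl,z+back*np.sin(p)]])[0]
def fin(th,rr=.065,gap=0,hw=.0175,hh=.012):
    th=np.radians(th); h=hw*abs(np.cos(th))+hh*abs(np.sin(th))+.006+gap
    return rr*np.sin(th)-h*np.cos(th), rr*np.cos(th)+h*np.sin(th)
E
python3 - <<'E'
from fit import *
v=np.load("v.npy"); print(np.degrees(v[3]), fin(-17),fin(20),fin(55))
y,z=-.052,.045
for b in(.1,0): print(tip(v,y,z,b))
plan([tip(v,y,z,.1)],Rt(v,40))
E
```

```text
-17.226275410367126 (np.float64(-0.04410122552343719), np.float64(0.0544868664392221)) (np.float64(-0.002716460943957281), np.float64(0.07016026613708141)) (np.float64(0.03840794479006234), np.float64(0.05847181192038267))
[ 0.49258195 -0.1732889   0.25917497]
[ 0.56699689 -0.15510488  0.19489621]
turn deg 0.2
[-0.133, 0.06, -0.471, 0.001, -0.001, 0.0] dist 0.493
```

```bash
python3 -m handwheel '[[[-0.133,0.06,-0.474,0,0,0],[-0.133,0.06,-0.474,0,0,0],[-0.133,0.06,-0.474,0,0,0],[-0.133,0.06,-0.474,0,0,0],[-0.133,0.06,-0.474,0,0,0],[-0.133,0.06,-0.474,0,0,0],[-0.133,0.06,-0.474,0,0,0],[-0.133,0.06,-0.474,0,0,0],[-0.133,0.06,-0.474,0,0,0],[-0.133,0.06,-0.474,0,0,0],[-0.133,0.06,-0.474,0,0,0],[-0.133,0.06,-0.474,0,0,0]]]'
python3 -m handwheel '[[[0,0,0,0,0,0],[0,0,0,0,0,0],[0,0,0,0,0,0],[0,0,0,0,0,0]]]'
python3 - <<'E'
from fit import *
from plant import snapshot
import cv2
v=np.load("v.npy");s=r.get_state();print(s["q"].round(2),s["opening"])
plan([tip(v,-.055,.043,.1),tip(v,-.055,.043,0)],Rt(v,40))
a=snapshot("wrist");b=snapshot("side")[90:290,170:420]
cv2.imwrite("pics/w1.png",np.hstack([cv2.resize(a,(480,360)),cv2.resize(b,(320,360))])[...,::-1])
E
```

```text
clock: 2.8
tool_pos: [0.4748, 0.1697, 0.3197]
eef_rot: [-0.612, -0.371, -0.2, 0.669]
contact_force: [-0.4, 0.8, -0.5]
opening: 0.003
clock: 3.13
tool_pos: [0.4742, 0.1697, 0.3191]
eef_rot: [-0.614, -0.372, -0.198, 0.667]
contact_force: [0.0, 0.3, 0.2]
opening: 0.004
[ 0.2   0.58 -1.33  2.56  1.95  1.11 -0.75] 0.00384120406044459
turn deg 3.0
[-0.1, -0.002, -0.337, 0.003, 0.011, -0.012] dist 0.352
[-0.096, 0.097, -0.337, 0.003, 0.011, -0.012] dist 0.363
```

View pics/w1.png

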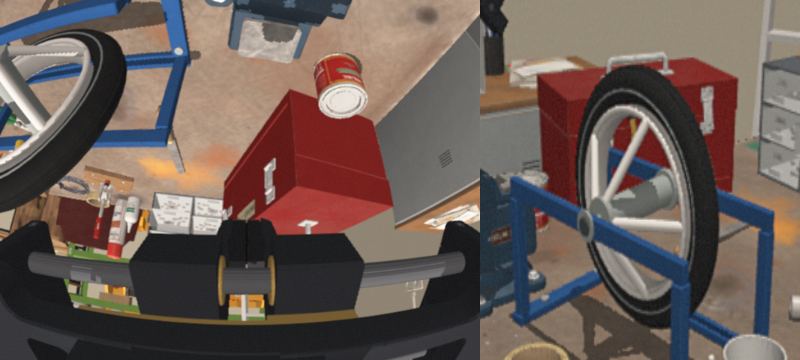

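The wrist view shows the shut fingers at about (245,270) and the wheel off to the upper left. The side inset shows the wheel untouched. Joint 4 hit its fold limit, so I'll use a steeper tool (50°) and cross higher up.

```bash
python3 - <<'E'
from fit import *
v=np.load("v.npy")
plan([np.array([.50,.05,.40]),np.array([.52,-.15,.36])],Rt(v,50,1,.1))
E
```

```text
turn deg 9.2
[0.053, -0.056, -0.125, 0.025, -0.012, 0.043] dist 0.147
[-0.002, -0.048, -0.323, 0.025, -0.012, 0.043] dist 0.326
```

```bash
python3 -m handwheel '[[[0.053,-0.056,-0.125,0.025,-0.012,0.043],[0.053,-0.056,-0.125,0.025,-0.012,0.043],[0.053,-0.056,-0.125,0.025,-0.012,0.043],[0.053,-0.056,-0.125,0.025,-0.012,0.043],[0.02,-0.05,-0.25,0.025,-0.012,0.043],[0.02,-0.05,-0.25,0.025,-0.012,0.043],[0,-0.048,-0.323,0.025,-0.012,0.043],[0,-0.048,-0.323,0.025,-0.012,0.043],[0,-0.048,-0.323,0.025,-0.012,0.043],[0,-0.048,-0.323,0.025,-0.012,0.043],[0,-0.048,-0.323,0.025,-0.012,0.043],[0,-0.048,-0.323,0.025,-0.012,0.043]]]'
python3 - <<'E'
from fit import *
v=np.load("v.npy");s=r.get_state();print(s["q"].round(2))
for pt in(40,50):plan([tip(v,-.055,.043,.08,pitch=pt),tip(v,-.055,.043,0,pitch=pt)],Rt(v,pt,1,0))
E
```

```text
clock: 4.23
tool_pos: [0.5212, -0.1579, 0.3582]
eef_rot: [-0.616, -0.345, -0.129, 0.697]
contact_force: [-0.1, -0.1, 0.1]
opening: 0.007
[ 1.36  0.66 -1.44  2.12  1.01  0.39  1.23]
turn deg 11.5
[-0.086, 0.077, -0.01, -0.021, 0.019, -0.057] dist 0.116
[-0.072, 0.155, -0.016, -0.021, 0.019, -0.057] dist 0.172
turn deg 5.1
[-0.076, 0.08, -0.011, -0.019, 0.021, -0.002] dist 0.111
[-0.076, 0.16, -0.016, -0.019, 0.021, -0.002] dist 0.178
```

```bash
python3 -m handwheel '[[[-0.076,0.08,-0.011,-0.019,0.021,-0.002],[-0.076,0.08,-0.011,-0.019,0.021,-0.002],[-0.076,0.08,-0.011,-0.019,0.021,-0.002],[-0.076,0.08,-0.011,-0.019,0.021,-0.002],[-0.076,0.08,-0.011,-0.019,0.021,-0.002],[-0.076,0.08,-0.011,-0.019,0.021,-0.002],[-0.076,0.08,-0.011,-0.019,0.021,-0.002]]]'
python3 - <<'E'
from fit import *
from plant import snapshot
import cv2
v=np.load("v.npy");s=r.get_state();print(s["q"].round(2))
plan([tip(v,-.055,.043,b,pitch=50) for b in (.08,0)],Rt(v,50,1,0))
b=snapshot("side")[60:330,150:450];a=snapshot("scene")[60:330,150:450]
cv2.imwrite("pics/w2.png",cv2.resize(np.hstack([a,b]),(800,360))[...,::-1])
E
```

```text
clock: 4.82
tool_pos: [0.5161, -0.1626, 0.2461]
eef_rot: [-0.629, -0.322, -0.157, 0.69]
contact_force: [-0.4, 0.2, 0.1]
opening: 0.006
[ 1.22  0.85 -1.3   2.31  1.98  0.48  0.29]
turn deg 0.6
[0.001, -0.002, -0.008, -0.003, 0.002, -0.0] dist 0.008
[0.001, 0.078, -0.009, -0.003, 0.002, -0.0] dist 0.079
```

View pics/w2.png

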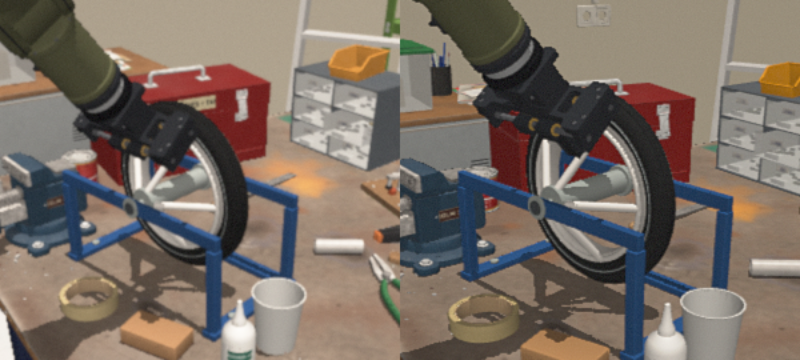

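The gripper is in front of the upper right of the wheel, clear of the tyre and bar, so I'll insert.

```bash
python3 -m handwheel '[[[0,0,-0.01,0,0,0],[0,0.02,-0.01,0,0,0],[0,0.04,-0.01,0,0,0],[0,0.06,-0.01,0,0,0],[0,0.076,-0.01,0,0,0],[0,0.076,-0.01,0,0,0],[0,0.076,-0.01,0,0,0]]]'
python3 - <<'E'
from fit import *
v=np.load("v.npy");s=r.get_state();print(s["q"].round(2),s["contact_force"])
plan([tip(v,*yz,pitch=50) for yz in [(-.055,.043)]+[fin(t) for t in(-17,-5,7,19,31,43,55)]],Rt(v,50,1,0))
E
```

```text
clock: 5.5
tool_pos: [0.5686, -0.1621, 0.1934]
eef_rot: [-0.63, -0.324, -0.159, 0.688]
contact_force: [-0.8, 0.6, -0.4]
opening: 0.003
[ 1.11  1.01 -1.26  2.24  2.09  0.61  0.26] [-0.77467225  0.61797167 -0.41820764]
turn deg 0.5
[-0.004, 0.005, 0.004, -0.001, 0.002, 0.002] dist 0.008
[0.003, -0.003, 0.015, -0.001, 0.002, 0.002] dist 0.016
[0.009, -0.01, 0.029, -0.001, 0.002, 0.002] dist 0.032
[0.012, -0.013, 0.042, -0.001, 0.002, 0.002] dist 0.046
[0.014, -0.015, 0.055, -0.001, 0.002, 0.002] dist 0.059
[0.013, -0.015, 0.069, -0.001, 0.002, 0.002] dist 0.072
[0.011, -0.012, 0.084, -0.001, 0.002, 0.002] dist 0.085
[0.006, -0.006, 0.098, -0.001, 0.002, 0.002] dist 0.098
```

```bash
python3 -m handwheel '[[[0.001,0,0.007,0,0,0],[0.003,-0.003,0.015,0,0,0],[0.006,-0.006,0.022,0,0,0],[0.009,-0.01,0.029,0,0,0],[0.011,-0.011,0.036,0,0,0],[0.012,-0.013,0.042,0,0,0],[0.013,-0.014,0.048,0,0,0],[0.014,-0.015,0.055,0,0,0]]]'
python3 - <<'E'
from fit import *
v=np.load("v.npy");s=r.get_state();print(s["q"].round(2),s["contact_force"])
plan([tip(v,*yz,pitch=50) for yz in [fin(t) for t in(19,31,43,55,60)]],Rt(v,50,1,0))
E
```

```text
clock: 6.17
tool_pos: [0.5555, -0.1098, 0.2124]
eef_rot: [-0.631, -0.322, -0.161, 0.687]
contact_force: [2.3, -4.9, -1.1]
opening: 0.003
[ 1.03  0.98 -1.34  2.33  2.09  0.73  0.11] [ 2.26503247 -4.88750396 -1.09152587]
turn deg 0.4
[0.001, -0.001, 0.001, 0.0, 0.002, 0.001] dist 0.002
[0.001, -0.0, 0.015, 0.0, 0.002, 0.001] dist 0.016
[-0.001, 0.003, 0.03, 0.0, 0.002, 0.001] dist 0.03
[-0.006, 0.008, 0.044, 0.0, 0.002, 0.001] dist 0.045
[-0.009, 0.011, 0.049, 0.0, 0.002, 0.001] dist 0.051
```

```bash
python3 -m handwheel '[[[0.001,0,0.008,0,0,0],[0.001,0,0.015,0,0,0],[0,0.002,0.022,0,0,0],[-0.001,0.003,0.03,0,0,0],[-0.004,0.006,0.037,0,0,0],[-0.006,0.008,0.044,0,0,0]]]'
python3 - <<'E'
from fit import *
from plant import snapshot
import cv2
v=np.load("v.npy");s=r.get_state();print(s["q"].round(2),s["contact_force"])
plan([tip(v,*yz,pitch=50) for yz in [fin(t) for t in(55,60)]],Rt(v,50,1,0))
E
```

```text
clock: 6.67
tool_pos: [0.5473, -0.0678, 0.2031]
eef_rot: [-0.631, -0.323, -0.162, 0.686]
contact_force: [7.0, -8.2, -3.0]
opening: 0.005
[ 0.93  1.01 -1.37  2.41  2.14  0.88 -0.04] [ 7.00372976 -8.22760309 -3.01697459]
turn deg 0.5
[-0.002, -0.0, 0.001, 0.001, 0.001, 0.002] dist 0.002
[-0.005, 0.003, 0.006, 0.001, 0.001, 0.002] dist 0.008
```

```bash
python3 -m handwheel '[[[0,0,-0.008,0,0,0],[0,-0.02,-0.012,0,0,0],[0,-0.05,-0.012,0,0,0],[0,-0.085,-0.012,0,0,0],[0,-0.085,-0.05,0,0,0],[0,-0.085,-0.09,0,0,0],[0,-0.085,-0.09,0,0,0],[0,-0.085,-0.09,0,0,0]]]'
python3 - <<'E'
from fit import *
from plant import snapshot
import cv2
v=np.load("v.npy");s=r.get_state();print(s["q"].round(2),s["contact_force"])
plan([tip(v,-.055,.043,b,pitch=50) for b in (.08,0)],Rt(v,50,1,0))
b=snapshot("side")[110:290,220:400];a=snapshot("scene")[110:290,200:380]
cv2.imwrite("pics/w3.png",cv2.resize(np.hstack([a,b]),(800,400),interpolation=cv2.INTER_CUBIC)[...,::-1])
E
```

```text
clock: 7.33
tool_pos: [0.5141, -0.1686, 0.2681]
eef_rot: [-0.63, -0.322, -0.162, 0.688]
contact_force: [-0.8, 0.5, 0.2]
opening: 0.005
[ 1.24  0.77 -1.26  2.29  1.95  0.39  0.31] [-0.77218299  0.4999705   0.23624282]
turn deg 0.4
[-0.011, 0.018, -0.002, -0.0, 0.001, 0.002] dist 0.021
[-0.011, 0.098, -0.002, -0.0, 0.001, 0.002] dist 0.098
```

View pics/w3.png

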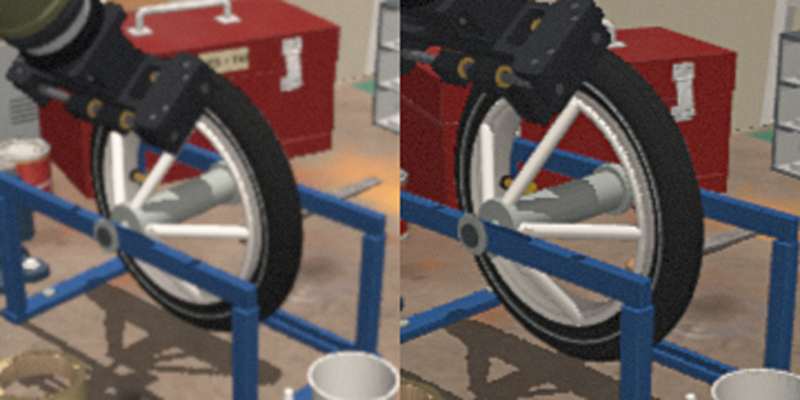

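The wheel has turned about 72°: the yellow valve is now at the left, around (520,185) in the side inset, and a spoke is again near -17°. I'll take a second push along the same path.

```bash
python3 -m handwheel '[[[-0.011,0.018,-0.003,0,0,0],[-0.011,0.018,-0.003,0,0,0],[-0.011,0.04,-0.003,0,0,0],[-0.011,0.06,-0.003,0,0,0],[-0.011,0.08,-0.003,0,0,0],[-0.011,0.096,-0.003,0,0,0],[-0.011,0.096,-0.003,0,0,0],[-0.011,0.096,-0.003,0,0,0]]]'
python3 - <<'E'
from fit import *
v=np.load("v.npy");s=r.get_state();print(s["q"].round(2),s["contact_force"])
plan([tip(v,*yz,pitch=50) for yz in [(-.055,.043)]+[fin(t) for t in(-17,-5,7,19,31,43,55)]],Rt(v,50,1,0))
E
```

```text
clock: 8.1
tool_pos: [0.5663, -0.1544, 0.1874]
eef_rot: [-0.628, -0.324, -0.159, 0.689]
contact_force: [-0.1, 0.1, -0.0]
opening: 0.01
[ 1.09  1.02 -1.25  2.26  2.13  0.62  0.22] [-0.13475171  0.13919163 -0.01071895]
turn deg 0.6
[-0.0, 0.001, -0.004, -0.002, 0.002, 0.001] dist 0.004
[0.007, -0.008, 0.007, -0.002, 0.002, 0.001] dist 0.013
[0.013, -0.014, 0.021, -0.002, 0.002, 0.001] dist 0.028
[0.016, -0.018, 0.034, -0.002, 0.002, 0.001] dist 0.042
[0.018, -0.019, 0.047, -0.002, 0.002, 0.001] dist 0.054
[0.018, -0.019, 0.061, -0.002, 0.002, 0.001] dist 0.067
[0.015, -0.016, 0.076, -0.002, 0.002, 0.001] dist 0.079
[0.01, -0.01, 0.09, -0.002, 0.002, 0.001] dist 0.091
```

```bash
python3 -m handwheel '[[[0.007,-0.008,0.007,0,0,0],[0.01,-0.011,0.014,0,0,0],[0.013,-0.014,0.021,0,0,0],[0.015,-0.016,0.028,0,0,0],[0.016,-0.018,0.034,0,0,0],[0.017,-0.018,0.041,0,0,0],[0.018,-0.019,0.047,0,0,0],[0.018,-0.019,0.054,0,0,0],[0.018,-0.019,0.061,0,0,0],[0.016,-0.017,0.069,0,0,0],[0.015,-0.016,0.076,0,0,0],[0.012,-0.013,0.082,0,0,0]]]'
python3 - <<'E'
from fit import *
v=np.load("v.npy");s=r.get_state();print(s["q"].round(2),s["contact_force"])
plan([tip(v,*yz,pitch=50) for yz in [fin(t) for t in(43,50,55)]],Rt(v,50,1,0))
E
```

```text
clock: 9.1
tool_pos: [0.5487, -0.0778, 0.2055]
eef_rot: [-0.631, -0.323, -0.162, 0.687]
contact_force: [4.1, -5.9, -0.9]
opening: 0.002
[ 0.95  0.99 -1.35  2.39  2.14  0.83 -0.02] [ 4.10966649 -5.86629545 -0.86947198]
turn deg 0.5
[0.002, -0.003, -0.003, 0.0, 0.002, 0.002] dist 0.005
[-0.0, -0.0, 0.005, 0.0, 0.002, 0.002] dist 0.005
[-0.003, 0.002, 0.011, 0.0, 0.002, 0.002] dist 0.011
```

```bash
python3 -m handwheel '[[[-0.001,0,0.006,0,0,0],[-0.003,0.002,0.011,0,0,0],[-0.003,0.002,0.011,0,0,0],[-0.003,0.002,0,0,0,0],[-0.003,-0.02,-0.004,0,0,0],[-0.003,-0.05,-0.004,0,0,0],[-0.003,-0.085,-0.004,0,0,0],[-0.003,-0.085,-0.04,0,0,0],[-0.003,-0.085,-0.08,0,0,0],[-0.003,-0.085,-0.08,0,0,0],[-0.003,-0.085,-0.08,0,0,0]]]'
python3 - <<'E'
from fit import *
from plant import snapshot
import cv2
v=np.load("v.npy");s=r.get_state();print(s["q"].round(2),s["contact_force"])
plan([tip(v,-.055,.043,b,pitch=50) for b in (.08,0)],Rt(v,50,1,0))
b=snapshot("side")[110:290,220:400];a=snapshot("scene")[110:290,200:380]
cv2.imwrite("pics/w4.png",cv2.resize(np.hstack([a,b]),(800,400),interpolation=cv2.INTER_CUBIC)[...,::-1])
E
```

```text
clock: 10.02
tool_pos: [0.5116, -0.1696, 0.2681]
eef_rot: [-0.63, -0.322, -0.161, 0.688]
contact_force: [-0.6, 0.4, 0.4]
opening: -0.001
[ 1.24  0.76 -1.25  2.29  1.96  0.37  0.3 ] [-0.56017044  0.4032308   0.44527903]
turn deg 0.4
[-0.009, 0.019, -0.002, -0.0, 0.001, 0.002] dist 0.021
[-0.009, 0.099, -0.002, -0.0, 0.001, 0.002] dist 0.1
```

View pics/w4.png

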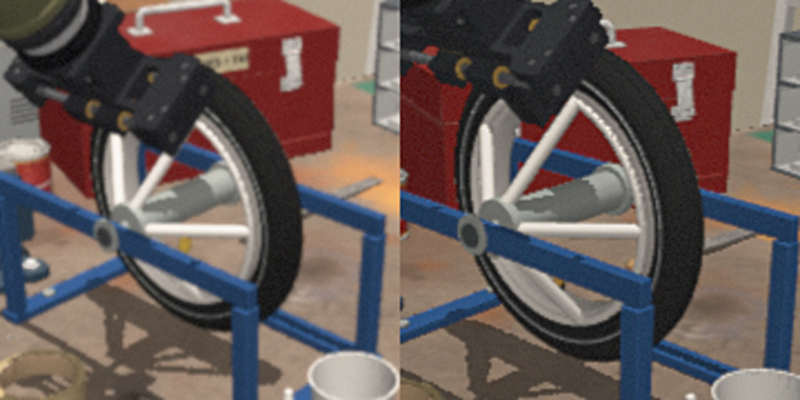

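The valve cap now shows below the hub at (185,243) and the z spoke is at about -17°. This last short push should take it to 0°.

```bash
python3 -m handwheel '[[[-0.009,0.019,-0.003,0,0,0],[-0.009,0.019,-0.003,0,0,0],[-0.009,0.04,-0.003,0,0,0],[-0.009,0.06,-0.003,0,0,0],[-0.009,0.08,-0.003,0,0,0],[-0.009,0.097,-0.003,0,0,0],[-0.009,0.097,-0.003,0,0,0],[-0.009,0.097,-0.003,0,0,0]]]'
python3 - <<'E'
from fit import *
v=np.load("v.npy");s=r.get_state();print(s["q"].round(2),s["contact_force"])
plan([tip(v,*yz,pitch=50) for yz in [(-.055,.043)]+[fin(t) for t in(-17,-8,-4,0,4)]],Rt(v,50,1,0))
E
```

```text
clock: 10.78
tool_pos: [0.5659, -0.1554, 0.1881]
eef_rot: [-0.628, -0.324, -0.159, 0.689]
contact_force: [-0.7, -0.1, -0.8]
opening: 0.007
[ 1.09  1.01 -1.25  2.26  2.13  0.61  0.21] [-0.72065247 -0.05185519 -0.76936163]
turn deg 0.6
[-0.0, 0.002, -0.003, -0.002, 0.002, 0.001] dist 0.004
[0.007, -0.007, 0.008, -0.002, 0.002, 0.001] dist 0.013
[0.012, -0.012, 0.018, -0.002, 0.002, 0.001] dist 0.024
[0.013, -0.013, 0.023, -0.002, 0.002, 0.001] dist 0.03
[0.014, -0.015, 0.029, -0.002, 0.002, 0.001] dist 0.035
[0.015, -0.016, 0.032, -0.002, 0.002, 0.001] dist 0.039
```

```bash
python3 -m handwheel '[[[0.007,-0.007,0.006,0,0,0],[0.01,-0.01,0.012,0,0,0],[0.012,-0.012,0.018,0,0,0],[0.013,-0.013,0.022,0,0,0],[0.014,-0.014,0.025,0,0,0],[0.014,-0.015,0.028,0,0,0],[0.014,-0.015,0.028,0,0,0],[0.014,-0.015,0.028,0,0,0]]]'
python3 - <<'E'
from fit import *
v=np.load("v.npy");s=r.get_state();print(s["contact_force"])
plan([tip(v,*yz,pitch=50) for yz in [fin(t) for t in(-4,0,4)]],Rt(v,50,1,0))
E
python3 -m handwheel '[[[0,0,-0.008,0,0,0],[0,-0.02,-0.012,0,0,0],[0,-0.05,-0.012,0,0,0],[0,-0.085,-0.012,0,0,0],[0.03,-0.11,-0.012,0,0,0],[0.06,-0.13,-0.012,0,0,0],[0.06,-0.13,-0.012,0,0,0],[0.06,-0.13,-0.012,0,0,0]]]'
python3 - <<'E'
from fit import *
from plant import snapshot
import cv2
s=r.get_state();print(s["q"].round(2),s["contact_force"],s["tool_pos"])
b=snapshot("side");a=snapshot("scene")
cv2.imwrite("pics/f_side.png",b[...,::-1]);cv2.imwrite("pics/f_scene.png",a[...,::-1])
cv2.imwrite("pics/w5.png",cv2.resize(np.hstack([a[130:270,225:345],b[130:270,235:355]]),None,fx=3.333,fy=3.333,interpolation=cv2.INTER_CUBIC)[...,::-1])
E
```

```text
clock: 11.45
tool_pos: [0.5605, -0.13, 0.2087]
eef_rot: [-0.629, -0.324, -0.16, 0.688]
contact_force: [0.5, -1.7, 1.9]
opening: 0.007
[ 0.45619353 -1.65957688  1.87608652]
turn deg 0.5
[-0.001, 0.002, -0.003, -0.001, 0.002, 0.002] dist 0.003
[0.0, 0.0, 0.003, -0.001, 0.002, 0.002] dist 0.003
[0.001, -0.001, 0.006, -0.001, 0.002, 0.002] dist 0.007
clock: 12.12
tool_pos: [0.5261, -0.1513, 0.3477]
eef_rot: [-0.63, -0.324, -0.16, 0.687]
contact_force: [0.5, 0.2, -0.9]
opening: 0.006
[ 1.25  0.57 -1.26  2.18  1.24  0.25  0.9 ] [ 0.53513775  0.23642933 -0.85629669] [ 0.52605914 -0.15131886  0.34774378]
```

View pics/w5.png

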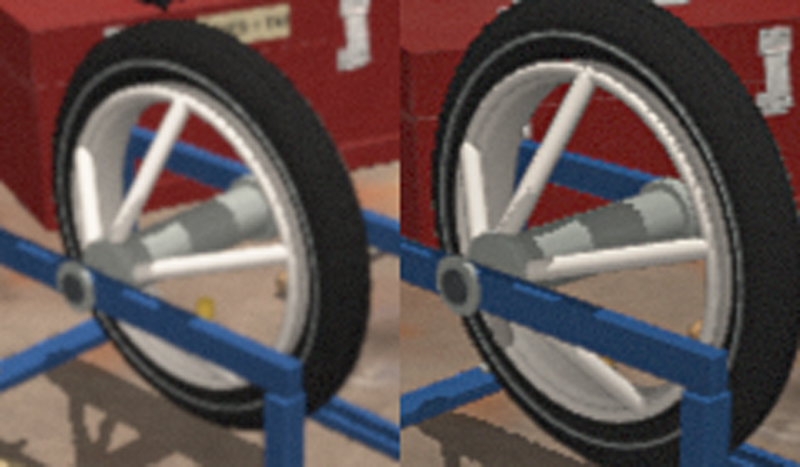

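```bash
python3 - <<'E'
from fit import *
v=np.load("v.npy")
D={"scene":([225,130],{0:(180,103),1:(83,150),-1:(283,254)}),"side":([235,130],{0:(185,72),1:(67,147),-1:(305,250),-2:(240,405)})}
for n,(o,d) in D.items():
    c=get_calibration(n)
    for k,u in d.items():
        p=(np.array(u)+.5)/3.3333-.5+o
        g=np.radians(np.linspace(-30,30,601)); q=proj(c,world(v,wh(g+k*2*np.pi/5,-.022,.098)))
        e=np.linalg.norm(q-p,axis=1);i=e.argmin();print(n,k,round(np.degrees(g[i]),1),round(e[i],2))
    print(((proj(c,world(v,wh(np.array([np.pi]),.008,.057)))-o)*3.333).round())
E
```

```text
scene 0 -2.2 0.2
scene 1 -6.1 1.36
scene -1 -4.6 0.86
[[212. 301.]]
side 0 -2.7 2.04
side 1 -5.6 1.63
side -1 -5.7 0.19
side -2 -5.8 0.15
[[214. 323.]]
```

The wheel fits at about -4.5° (range -2 to -6). That's inside the limit but close, so I'll give it one more 5 mm nudge.

```bash
python3 -m handwheel '[[[-0.03,0.02,-0.002,0,0,0],[-0.06,0.045,-0.002,0,0,0],[-0.06,0.07,-0.002,0,0,0],[-0.06,0.1,-0.002,0,0,0],[-0.06,0.13,-0.002,0,0,0],[-0.06,0.13,-0.002,0,0,0],[-0.06,0.13,0.004,0,0,0],[-0.06,0.13,0.01,0,0,0],[-0.06,0.13,0.014,0,0,0],[-0.06,0.13,0.017,0,0,0],[-0.06,0.13,0.017,0,0,0],[-0.06,0.13,0.017,0,0,0]]]'
python3 -m handwheel '[[[0,0,-0.008,0,0,0],[0,-0.02,-0.012,0,0,0],[0,-0.05,-0.012,0,0,0],[0,-0.085,-0.012,0,0,0],[0.03,-0.11,-0.012,0,0,0],[0.06,-0.13,-0.012,0,0,0],[0.06,-0.13,-0.012,0,0,0],[0.06,-0.13,-0.012,0,0,0],[0.06,-0.13,-0.012,0,0,0]]]'
python3 - <<'E'
from fit import *
from plant import snapshot,boxes_of
import cv2
s=r.get_state();print(s["qd"].round(3),s["contact_force"],s["tool_pos"])
b=snapshot("side");a=snapshot("scene")
for t in("glue_bottle","sand_block","tape_1","plastic_cup"): print(t,[np.round(x["bbox"]).tolist() for x in boxes_of(t,"scene")[:1]])
cv2.imwrite("pics/w6.png",cv2.resize(np.hstack([a[130:270,225:345],b[130:270,235:355]]),None,fx=3.333,fy=3.333,interpolation=cv2.INTER_CUBIC)[...,::-1])
E
```

```text
clock: 13.22
tool_pos: [0.5588, -0.1258, 0.2093]
eef_rot: [-0.63, -0.324, -0.16, 0.687]
contact_force: [-0.9, -1.6, -0.1]
opening: 0.005
clock: 13.97
tool_pos: [0.527, -0.146, 0.3502]
eef_rot: [-0.63, -0.326, -0.162, 0.686]
contact_force: [0.9, -0.3, 0.3]
opening: 0.005
[-0.018  0.039  0.051  0.053  0.166 -0.004 -0.168] [ 0.91603681 -0.31415647  0.26099748] [ 0.52701405 -0.14597648  0.35020314]
glue_bottle [[314.0, 285.0, 341.0, 350.0]]
sand_block [[239.0, 291.0, 296.0, 333.0]]
tape_1 [[195.0, 267.0, 235.0, 299.0]]
plastic_cup [[340.0, 269.0, 382.0, 329.0]]
```

View pics/w6.png

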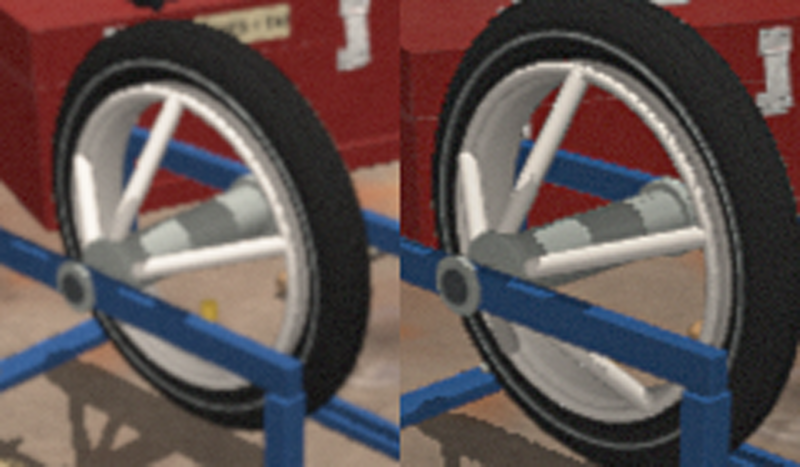

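```bash
python3 - <<'E'
from fit import *
v=np.load("v.npy")
D={"scene":([225,130],{0:(175,98),1:(81,158),-1:(283,243)}),"side":([235,130],{0:(180,70),1:(66,158),-1:(302,236),-2:(246,397)})}
for n,(o,d) in D.items():
    c=get_calibration(n)
    for k,u in d.items():
        p=(np.array(u)+.5)/3.3333-.5+o
        g=np.radians(np.linspace(-30,30,601)); q=proj(c,world(v,wh(g+k*2*np.pi/5,-.022,.098)))
        e=np.linalg.norm(q-p,axis=1);i=e.argmin();print(n,k,round(np.degrees(g[i]),1),round(e[i],2))
E
```

```text
scene 0 0.9 1.1
scene 1 -2.1 1.35
scene -1 -0.5 0.21
side 0 -0.5 2.21
side 1 -1.3 1.1
side -1 -1.2 0.05
side -2 -1.3 1.71
```

```bash
python3 -m handwheel '[[[0.02,-0.03,0,0,0,0],[0.02,-0.03,0,0,0,0],[0.02,-0.03,0,0,0,0],[0.02,-0.03,0,0,0,0],[0.02,-0.03,0,0,0,0],[0.02,-0.03,0,0,0,0]]]'
```

```text
clock: 14.77
tool_pos: [0.5204, -0.1473, 0.3809]
eef_rot: [-0.63, -0.323, -0.159, 0.689]
contact_force: [0.1, 0.2, 0.2]
opening: 0.001
```

The wheel is at -0.9° on average, within about 2°, and the arm is clear of it.

```bash
python3 -c "
from plant import job; print(job.finish_job())"
```

```text
the job is handed in; nothing more can be done
None
```

The valve is now at the bottom of the rim with its stem pointing up at the hub, and I handed the job in at about 15 s of the 58 s allowed. No verdict was reported.

I turned the wheel about 160° counter-clockwise as the robot sees it, pushing spokes with the shut fingers. That took two pushes of about 72°, one of about 13° and a final nudge of about 4°. The fingers came right off the wheel between pushes.

**Last checks:**
- **Valve angle:** fitting seven spoke ends in the two camera views puts the stem about 0.9° from straight up. Individual readings ran from -2.1° to +0.9°, against a limit of 7°.
- **Force:** the highest I read at the wrist was about 11 N, at the end of the first push. I only read it between moves, so a brief peak in between could have been missed. The limit is 25 N.
- **Other objects:** the glue bottle and sanding block boxes stayed within 2 pixels of the start. The tape's edges shifted up to 2 pixels. The cup's left edge read 5 pixels different but its other edges matched within 1, which I put down to detector noise.
- **Arm:** after the last push I backed it off to above and in front of the wheel, where the wrist force read about zero.

**Disagreements and trouble:**
- The first approach, at 40° tilt, stopped short because joint 4 reached its limit, so I tilted the tool to 50° instead.
- After the third push the stem was about 4.5° off, although the finger position suggested 2°. The extra nudge corrected that.

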